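# Shim the short foot of a rocking dial comparator

## Task

The dial comparator rocks because its brass foot, the one below the red pad, is too short. Without lifting anything, push the orange wedge straight in under that foot until the foot stands on the wedge's flat top and the comparator is level, then press down on the red pad with the fingertips and hold for about a second to prove that it no longer rocks. Take the robot's hand away, and leave the comparator and everything else where it stands.

Things in the scene. Friction and masses are not known exactly. Their poses are not given: they have to be found in the camera images.
- comparator: Dial comparator, loose, 3 kg: grey cast base 220 x 210 mm (x by y) from 36 to 54 mm above the origin, on four ball feet at x = +-90, y = +-85 mm; 215 mm column at x = 80, y = -75 mm and a dial at x = 30, y = -30 mm. Origin: centre of the base, level with the undersides of the three long feet; z is upright when level. It stays put under sideways pushes below about 10 N.
- short_foot (a point): Lowest point of the short brass ball foot (ball radius 18 mm) at x = -90, y = +85 mm of the comparator, under the corner with the red pad. It is 8 mm short: at the start it touches the worktop, the comparator leans 0.065 rad onto it and the opposite foot hangs in the air; shimmed, it stands 8 mm above the worktop.
- press_pad (a point): Centre of the top of the red pad, 40 mm across, on the base straight above the short foot; 59 mm above the worktop when level. It is rigid.
- wedge: Orange wedge shim, loose, 0.15 kg, 120 mm long, 70 mm wide, lying flat. Origin: on its underside, below the flat top. +x points to the thin edge, y across, z up. From x = 70 mm (edge 1.5 mm thick) the top ramps up to 8 mm at x = 20 mm and is flat from there to x = -30 mm, where an upright block 22 mm tall begins; it meets the foot when the foot's lowest point is at x = -13 mm.
- wedge_back (a point): Middle of the back face of the wedge's block, at x = -50 mm of the wedge, 11 mm above the worktop: the face to push on, 70 mm wide and 22 mm tall. Pushing in takes up to about 15 N. At the start the wedge points along the comparator's -y, within 0.1 rad, its axis within 25 mm of the foot and its origin 95 to 145 mm short of it.
- cast_frame_0: Bystander, not to be moved: open die-cast aluminium frame 99 x 113 x 30 mm lying right of the comparator, near the front edge; origin at the centre of its underside
- cast_frame_1: Bystander, not to be moved: a second such frame, 99 x 113 x 30 mm, lying at the left near the front edge; origin at the centre of its underside. Farther left and back (y above 0.5 m) the shade of a task lamp hangs over the worktop: keep the arm clear of it
- marker_red: Bystander, not to be moved: white paint marker with a red cap, 14 x 136 x 15 mm, lying at the right of the comparator; origin near the middle of its underside
Not all that is in view belongs to the job. There is more than one size of the wedge; the one meant has the size given above.

How it is judged (in metres and radians):
On the way, in this order (a step that is already met when the one before it is completed fails the run):
1. the wedge is pushed under the short foot, which stands on its flat top, and the comparator is level (angle between comparator's own z axis and vertical below 0.02 rad and x of short_foot in the frame of wedge between -0.02 and 0.026 m and y of short_foot in the frame of wedge between -0.03 and 0.03 m), for 0.2 s.
2. the fingertips press on the red pad from above and the comparator stays level (all of step 1 and contact force between the fingers and comparator above 2 N and horizontal distance between the grasp point and press_pad below 0.06 m and z of the grasp point in the frame of press_pad above 0 m), for 0.3 s.
At the end, for the whole second after the job is handed in: The comparator is level within 0.02 rad and within 30 mm of where it stood; the short foot's lowest point stands on the wedge's flat top, between x = -20 and +26 mm and within 30 mm of the centre line in the wedge's frame; both are at rest on the worktop (all of step 1 and distance of comparator from where it was at the start of the episode below 0.03 m and linear speed of each of comparator, wedge below 0.01 m/s and height (world z) of wedge below 0.006 m and height (world z) of comparator below 0.012 m); the robot touches nothing.
It fails at once if the wedge is lifted off the worktop (12 mm) (height (world z) of wedge above 0.012 m).
It fails at once if the comparator is lifted or tipped (height (world z) of comparator above 0.02 m or angle between comparator's own z axis and vertical above 0.13 rad).
It fails at once if the comparator is shoved more than 30 mm (distance of comparator from where it was at the start of the episode above 0.03 m).
It fails at once if a bystander is moved more than 30 mm (distance of any of cast_frame_0, cast_frame_1, marker_red from where it was at the start of the episode above 0.03 m).
It also fails if it takes over 59 s, if anything falls off the work surface, if the arm or the gripper's body presses on something with over 40 N, if the wrist force passes 120 N, or if a joint passes its speed limit or range.

## Robot

A 7-joint arm with a two-finger parallel gripper is mounted at the origin on a cart in front of the work surface, level with it; the furniture and walls round the work are solid. World frame = base frame: x ahead of the robot, y to its left, z up, the work surface at z = 0. Lengths are in m, angles in degrees, forces in N, time in s.
With the tool pointing down it reaches from about 0.425 to 0.875 m from the base axis. Payload 4.7 kg.
Tool frame: the origin (TCP) lies on the centre line of the jaws, within the pads' length; the fingertips stand 8 mm ahead of it and the grasp point (between the pads) lies 11 mm behind it; z points along the fingers, y is the direction in which the jaws open and shut (so a half turn about z gives the same grasp; the last joint's range is limited). The gripper opens to 87 mm and grips with 3 to 60 N. Pads are 19 mm wide; open, the fingers measure 117 mm over their backs; the gripper's body (75 mm by 190 mm) begins 51 mm behind the grasp point.
Start: joints at [-64.395, 18.392, -4.016, 83.108, 1.295, 78.541, -3.26], TCP at [0.273, 0.59, 0.231] pointing down, gripper open.
Joint ranges: [-163.93, 163.93], [-17.29, 119.83], [-79.2, 71.16], [3.27, 140.29], [-89.18, 269.18], [5.43, 117.66], [-154.24, 154.24]. Speed limits (degrees/s): [147.25, 147.25, 180, 180, 180, 180, 180].

## Interface

Orientations are given as [roll, pitch, yaw] about the fixed x, y, z axes, in that order (R = Rz(yaw) Ry(pitch) Rx(roll)).
In Python, from cell import env gives the robot as it stands. The module is installed in compiled form; this text tells all that it offers.
- The arm moves only by the tool move_arm, never from a script. Its argument "steps" is a list of rows, each a list of 2 entries, a list of its own where there are three numbers: the shift along the tool's x, y, z in m, then the turn about the tool's z in rad. A call has 1 to 20 rows; each row is the pose to reach, as a shift and turn from the pose commanded when the call began, along the tool's axes at that moment; what a row does not reach only later rows make up. A row lasts 1/8 s, in which the tool goes at most 62.5 mm and 10.7 degrees, less where a joint would pass 70% of its speed; a pose out of reach is approached as far as the arm can. A call with a gripper value outside its range is refused whole. "hand" is the closure, from -1 (fully open) to 1 (shut), set as the call begins (left out, the last holds). The fingers move at their own pace and stop on an object; "squeeze" is the grip in N (left out, the last holds). Time passes only in rows, so rows that repeat a pose let the fingers close. It gives the time, the measured TCP pose, the force and the opening at its end, in the units of the state.
- env.get_obs(): the state, without advancing time (a new reading comes with each control period).
- env.read_camera(name): name is "scene" or "top"; returns (picture, depth): 480x640x3 uint8, red, green, blue; 480x640 float32, m along the optical axis (not along the pixel's ray), 0 where there is no reading.
- env.calibration(name): a dict with "intrinsics" (3x3 intrinsics, pixels), "position" and "orientation" of the camera in the world. Camera axes: x right, y up, looking along -z (the intrinsics and any distortion apply to the point x, -y, -z); pixel columns grow to the right and rows downward; lengths in m; the calibration is good to about 2 mm. A picture is of the moment at which its call begins. calibration takes no time and is no camera call.
- env.sign_off(): hands the job in, once; it reports no verdict.
Trained networks look in the newest picture that a camera, given by its name, has taken for a name from the list of things; names that differ only in an ending like _2 or _b are one class to them, and where a whole thing is asked for, a point or a joint stands for the part that bears it (a point fixed in the world has none). Each returns a list of dicts, best first, with "conf" (0 to 1); they miss things now and then, are a little off and sometimes report something else, mostly with a low value. They report only what shows in the picture. A call takes as long as a camera call. They do not tell look-alikes from the thing itself.
- env.cut_out(camera, query): "region" (480x640 bool, what is visible of it) and "uv" ([column, row] in pixels, amid what is visible of it).
The state is a dict: "time_s": time; "qpos": joint angles; "joint_velocities": joint speeds; "effort": joint torques, N m; "tool_pos": TCP position; "tool_rot": TCP orientation; "force": force on the tool from outside, world axes, zero at the start; "wrist_torque": the same for the moment, N m; "grip_width": finger opening in m.
Only numpy, scipy, OpenCV 4.12 (cv2) and the standard library are available. Lean on these libraries where they do the work, as an engineer would, in place of code of your own. Each camera call takes 0.05 s, during which the arm holds its last target. There are 200 camera calls.

## Working session

There is one attempt and no reset: what is moved stays moved. The work goes in short steps, Python scripts to look and compute and a tool call to move; the robot and the scene stay as the last step left them, time stands still between calls to the robot, and variables do not carry over. Pictures are saved under pics/ and viewed, about 8 in all and at most 12, crops included, and the job is handed in when it is done.

Besides the shell and the picture viewer there is one more tool, called after "Call:" by a JSON object that holds its "api" and its "payload". move_arm: Moves the arm, as the interface text tells. Its arguments: {"type":"object","properties":{"steps":{"type":"array"},"hand":{"type":"number"},"squeeze":{"type":"number"}},"required":["steps"]}

```bash
mkdir -p pics; cat > h.py <<'E'
from cell import env
import numpy as np, cv2
from scipy.spatial.transform import Rotation as R
def cloud(name,d):
    c=env.calibration(name);K=np.array(c["intrinsics"]);o=np.array(c["orientation"])
    M=o if o.shape==(3,3) else (R.from_euler('xyz',o,degrees=True).as_matrix() if o.size==3 else None)
    v,u=np.mgrid[:480,:640]
    if c.get("distortion") is not None:
        p=cv2.undistortPoints(np.stack([u.ravel(),v.ravel()],1).astype(float)[:,None],K,np.array(c["distortion"]))[:,0].reshape(480,640,2);x,y=p[...,0],p[...,1]
    else: x=(u-K[0,2])/K[0,0];y=(v-K[1,2])/K[1,1]
    P=np.stack([x*d,-y*d,-d],-1)@M.T+np.array(c["position"])
    P[d==0]=np.nan
    return P
E
python3 - <<'E'
from h import *
print(env.get_obs())
for n in("scene","top"):
    print(n,env.calibration(n))
    im,d=env.read_camera(n);cv2.imwrite(f"pics/{n}0.png",im[...,::-1]);np.save(n+"d",d)
    try:
        P=cloud(n,d)
        for q in("wedge","comparator","press_pad","cast_frame_0","marker_red","short_foot","wedge_back"):
            for r in env.cut_out(n,q):
                m=r["region"];print(n,q,round(r["conf"],2),np.round(r["uv"]),m.sum(),np.nanmedian(P[m],0).round(3))
    except Exception as e: print(repr(e))
E
```

```text
{'time_s': 0.0, 'qpos': array([-64.39502626,  18.43826183,  -4.01511576,  83.17668399,
         1.29442134,  78.5418293 ,  -3.25940595]), 'joint_velocities': array([-0.04939695, -0.03678283,  0.08221983,  0.05875026, -0.03264602,
        0.01528671,  0.05743493]), 'effort': array([ 6.51388964e-04, -4.91282952e+01, -4.03383784e-01, -3.12533498e+01,
       -6.38823118e-02,  4.36074135e-02,  1.99848596e-04]), 'tool_pos': array([0.27242641, 0.58953885, 0.22945489]), 'tool_rot': array([-1.79888439e+02,  5.49140481e-03,  1.55204905e+02]), 'force': array([ 0.17388397, -1.05983277, -0.28608984]), 'wrist_torque': array([-0.00494595,  0.05563559,  0.01984936]), 'grip_width': 0.08685635846639773}
scene {'intrinsics': array([[487.35348763,   0.        , 320.80157883],
       [  0.        , 487.35348763, 237.7638984 ],
       [  0.        ,   0.        ,   1.        ]]), 'position': array([-0.25059315, -0.66974833,  0.87757456]), 'orientation': array([ 5.58337922e+01, -4.76224477e-02, -4.28665550e+01])}
scene wedge 0.97 [199. 208.] 552 [0.462 0.693 0.009]
scene wedge 0.9 [315. 258.] 709 [0.534 0.
[... 609 characters left out ...]
746242],
       [  0.        ,   0.        ,   1.        ]]), 'position': array([0.26823024, 0.21442395, 1.60064923]), 'orientation': array([ 10.89424245,   0.31853585, -91.62752369])}
top wedge 0.96 [138. 286.] 2028 [0.452 0.723 0.011]
top wedge 0.56 [323. 251.] 1045 [0.539 0.182 0.007]
top comparator 0.61 [386. 199.] 5652 [ 0.667 -0.007  0.054]
top press_pad 0.97 [390. 201.] 5706 [ 0.667 -0.007  0.054]
top cast_frame_0 0.64 [263. 292.] 800 [0.423 0.358 0.027]
top cast_frame_0 0.57 [500. 249.] 1057 [ 0.523 -0.307  0.022]
top short_foot 0.85 [393. 201.] 5550 [ 0.667 -0.006  0.054]
top wedge_back 0.97 [326. 248.] 997 [0.539 0.182 0.008]
top wedge_back 0.73 [136. 284.] 2132 [0.451 0.722 0.011]
```

View pics/top0.png

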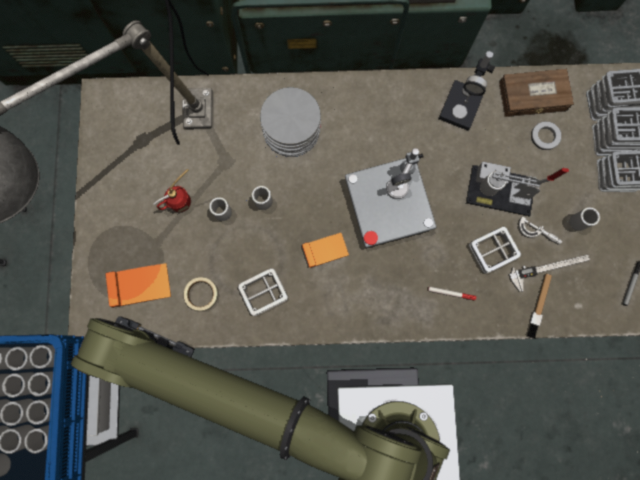

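View pics/scene0.png

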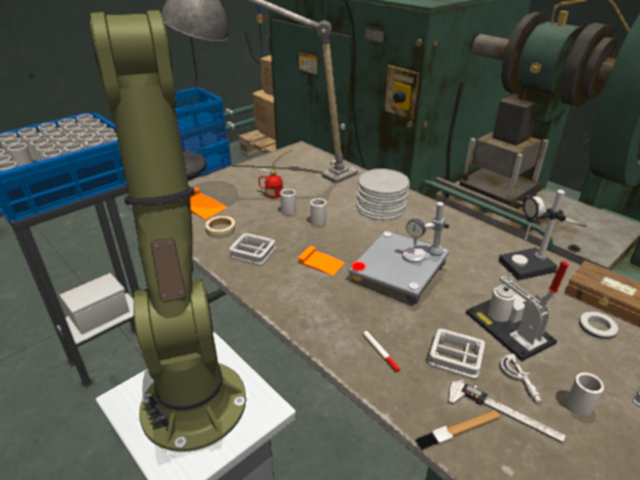

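The top view shows two orange wedges. One is at (325,250), about 40 px long, with its thin edge towards the comparator's red pad at (371,238). The other is larger, at (138,285), under the lamp. The first fits the description, so I'll measure it to check its size.

```bash
python3 - <<'E'
from h import *
for n in("top","scene"):
    im=cv2.imread(f"pics/{n}0.png");P=cloud(n,np.load(n+"d.npy"))
    hsv=cv2.cvtColor(im,cv2.COLOR_BGR2HSV);h,s,v=cv2.split(hsv)
    reg=(P[...,2]<.08)&(P[...,2]>-.01)
    org=reg&(h>7)&(h<22)&(s>190)
    for nm,c in(("near",(.54,.18)),("far",(.45,.72))):
        m=org&(np.hypot(P[...,0]-c[0],P[...,1]-c[1])<.11)
        p=P[m]; r=cv2.minAreaRect(p[:,:2].astype(np.float32)); print(n,nm,m.sum(),r,cv2.boxPoints(r).round(3).tolist())
        if nm=="near":
            mu=np.array(r[0]);print(" z by y:",[(round(a,3),np.nanmedian(p[abs(p[:,1]-a)<.006,2]).round(4)) for a in np.arange(mu[1]-.055,mu[1]+.06,.011)])
            b=p[p[:,2]>.015];print(" block",b.mean(0).round(4),cv2.minAreaRect(b[:,:2].astype(np.float32)))
    m=reg&((h<6)|(h>174))&(s>170)&(np.hypot(P[...,0]-.58,P[...,1]-.07)<.1)
    print(n,"pad",m.sum(),P[m].mean(0).round(4),np.ptp(P[m],0))
    m=(P[...,2]>.035)&(P[...,2]<.07)&(np.hypot(P[...,0]-.667,P[...,1])<.18)
    r=cv2.minAreaRect(P[m][:,:2].astype(np.float32));print(n,"base",r,cv2.boxPoints(r).round(3).tolist())
    q=P[m&(s<60)&(P[...,2]>.044)];A=np.c_[q[:,:2],np.ones(len(q))];print("plane",np.linalg.lstsq(A,q[:,2],rcond=None)[0])
    x=cv2.resize(im[200:280,280:440] if n=="top" else im[220:310,280:460],None,fx=4,fy=4,interpolation=2);cv2.imwrite(f"pics/{n}c.png",x)
E
```

```text
top near 0 ((0.0, 0.0), (0.0, 0.0), 0.0) [[0.0, 0.0], [0.0, 0.0], [0.0, 0.0], [0.0, 0.0]]
 z by y: [(np.float64(-0.055), np.float64(nan)), (np.float64(-0.044), np.float64(nan)), (np.float64(-0.033), np.float64(nan)), (np.float64(-0.022), np.float64(nan)), (np.float64(-0.011), np.float64(nan)), (np.float64(0.0), np.float64(nan)), (np.float64(0.011), np.float64(nan)), (np.float64(0.022), np.float64(nan)), (np.float64(0.033), np.float64(nan)), (np.float64(0.044), np.float64(nan)), (np.float64(0.055), np.float64(nan))]
 block [nan nan nan] ((0.0, 0.0), (0.0, 0.0), 0.0)
top far 30 ((0.4412410259246826, 0.773966372013092), (0.08368367701768875, 0.0053159324452281), 8.859587669372559) [[0.39899998903274536, 0.7699999809265137], [0.4000000059604645, 0.7649999856948853], [0.4830000102519989, 0.777999997138977], [0.4819999933242798, 0.7829999923706055]]
top pad 74 [0.5622 0.0574 0.0509] [0.02969455 0.02536457 0.01733353]
top base ((0.6677958369255066, -0.006799936294555664), (0.22121700644493103, 0.21186795830726624), 13.182467460632324) [[0.5360000133514404, 0.07100000232458115], [0.583999991
[... 1127 characters left out ...]
780151, 0.15529464185237885), 9.083321571350098) [[0.3919999897480011, 0.7789999842643738], [0.41600000858306885, 0.625], [0.5199999809265137, 0.6420000195503235], [0.4959999918937683, 0.7950000166893005]]
scene pad 90 [0.5607 0.0515 0.0503] [0.03543316 0.04154941 0.00895191]
scene base ((0.6671109795570374, -0.00828622281551361), (0.22665372490882874, 0.21166330575942993), 13.801674842834473) [[0.5320000052452087, 0.06700000166893005], [0.5820000171661377, -0.1379999965429306], [0.8019999861717224, -0.08399999886751175], [0.7519999742507935, 0.12200000137090683]]
plane [ 0.063127   -0.03318506  0.01170394]
  return np.nanmean(a, axis, out=out, keepdims=keepdims)
<stdin>:12: RuntimeWarning: Mean of empty slice.
  ret = um.true_divide(
```

View pics/scenec.png

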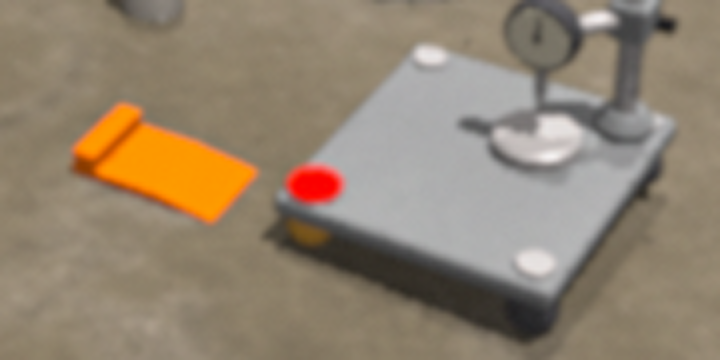

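The crop confirms the choice. The near wedge measures about 119 x 72-78 mm with an 8 mm flat and a block about 21 mm tall, against about 155 x 105 mm for the other one. I'm going behind its block with the jaws partly closed, so the two fingers can push side by side.

Call:
{"api": "move_arm", "payload": {"steps": [[[-0.035,-0.018,0.0],0.09],[[-0.075,-0.04,0.0],0.2],[[-0.12,-0.062,0.0],0.32],[[-0.165,-0.086,0.01],0.44],[[-0.21,-0.11,0.02],0.56],[[-0.255,-0.133,0.04],0.68],[[-0.3,-0.156,0.06],0.8],[[-0.33,-0.172,0.08],0.867],[[-0.346,-0.18,0.1],0.867],[[-0.346,-0.18,0.1],0.867],[[-0.346,-0.18,0.1],0.867]], "hand": 0.2, "squeeze": 20}}

```text
time_s: 2.17
tool_pos: [0.5107, 0.2834, 0.1311]
tool_rot: [180.0, -0.1, 105.6]
force: [-0.6, -0.1, -0.5]
grip_width: 0.0347
```

```bash
cat > m.py <<'E'
from h import *
import sys
tag=sys.argv[1]
o=env.get_obs();print(o["time_s"],o["tool_pos"].round(4),o["tool_rot"].round(2),o["force"].round(1),o["grip_width"],o["qpos"].round(0))
for n in("top","scene"):
    im,d=env.read_camera(n);P=cloud(n,d);cv2.imwrite(f"pics/{n}{tag}.png",im[...,::-1])
    hsv=cv2.cvtColor(im,cv2.COLOR_RGB2HSV);h,s,v=cv2.split(hsv)
    near=np.hypot(P[...,0]-.55,P[...,1]-.15)<.14
    m=near&(h>8)&(h<22)&(s>130)&(P[...,2]>-.005)&(P[...,2]<.03)&(P[...,1]>.08)
    m=cv2.morphologyEx(m.astype(np.uint8),cv2.MORPH_OPEN,np.ones((3,3)))>0
    if m.sum()>50: r=cv2.minAreaRect(P[m][:,:2].astype(np.float32));print(n,"wedge",m.sum(),r,cv2.boxPoints(r).round(4).tolist())
    m=near&((h<6)|(h>174))&(s>150)&(P[...,2]>.03)
    print(n,"pad",m.sum(),P[m].mean(0).round(4))
    m=(P[...,2]>.035)&(P[...,2]<.07)&(np.hypot(P[...,0]-.667,P[...,1])<.18)&(s<60)
    q=P[m&(P[...,2]>.044)]
    print("plane",np.linalg.lstsq(np.c_[q[:,:2],np.ones(len(q))],q[:,2],rcond=None)[0].round(4))
E
python3 m.py 1
```

```text
2.175 [0.5107 0.2834 0.1311] [ 1.7998e+02 -7.0000e-02  1.0564e+02] [-0.6 -0.1 -0.5] 0.03465307983309822 [-43.  14.  14. 100.  -4.  66. -13.]
top wedge 577 ((0.5455458760261536, 0.16260910034179688), (0.07233688980340958, 0.07908238470554352), 17.155803680419922) [[0.4993000030517578, 0.18970000743865967], [0.5227000117301941, 0.11420000344514847], [0.5917999744415283, 0.1354999989271164], [0.5684000253677368, 0.2110999971628189]]
top pad 125 [0.5615 0.0545 0.0506]
plane [ 0.0536 -0.0349  0.0185]
scene wedge 759 ((0.5452454686164856, 0.19248154759407043), (0.10223361104726791, 0.14349336922168732), 12.280450820922852) [[0.47999998927116394, 0.2517000138759613], [0.5105999708175659, 0.11150000244379044], [0.6104999780654907, 0.133200004696846], [0.5799000263214111, 0.273499995470047]]
scene pad 96 [0.5602 0.0513 0.0505]
plane [ 0.0622 -0.0321  0.0122]
```

Both cameras agree: wedge origin at about (.537,.191) with its axis at 16°, foot at about (.563,.052), so the foot is about 140 mm ahead and 14 mm to the wedge's -y side. I'll lower the hand behind the block.

Call:
{"api": "move_arm", "payload": {"steps": [[[0,0,0.03],0],[[0,0,0.07],0],[[0,0,0.1],0],[[0,0,0.112],0],[[0,0,0.119],0],[[0,0,0.119],0],[[-0.01,0,0.119],0],[[-0.02,0,0.119],0],[[-0.03,0,0.119],0],[[-0.035,0,0.119],0],[[-0.04,-0.001,0.119],0],[[-0.05,-0.002,0.119],0],[[-0.06,-0.003,0.119],0],[[-0.07,-0.004,0.119],0],[[-0.08,-0.005,0.119],0],[[-0.09,-0.006,0.119],0],[[-0.09,-0.006,0.119],0]]}}

```text
time_s: 4.4
tool_pos: [0.5297, 0.1912, 0.0113]
tool_rot: [-180.0, 0.1, 105.4]
force: [-0.3, 0.1, 0.1]
grip_width: 0.0348
```

```bash
python3 m.py 2; python3 -c "
import cv2
x=cv2.imread('pics/scene2.png')[200:320,260:450];cv2.imwrite('pics/s2c.png',cv2.resize(x,None,fx=4,fy=4,interpolation=2))"
```

```text
4.4 [0.5297 0.1912 0.0113] [-1.7996e+02  8.0000e-02  1.0541e+02] [-0.3  0.1  0.1] 0.03483328300319719 [-36.  20.  15. 109.  -6.  52.  -2.]
top wedge 184 ((0.5584037899971008, 0.09412646293640137), (0.07266354560852051, 0.02812540903687477), 1.8121044635772705) [[0.5216000080108643, 0.10700000077486038], [0.5224999785423279, 0.07890000194311142], [0.5952000021934509, 0.0812000036239624], [0.5942999720573425, 0.10930000245571136]]
top pad 125 [0.5615 0.0545 0.0511]
plane [ 0.0539 -0.0352  0.0183]
scene wedge 632 ((0.5557528734207153, 0.14329077303409576), (0.10503832995891571, 0.11684679985046387), 16.242094039916992) [[0.48899999260902405, 0.18469999730587006], [0.5217000246047974, 0.07249999791383743], [0.6225000023841858, 0.10189999639987946], [0.5898000001907349, 0.21410000324249268]]
scene pad 96 [0.5607 0.0514 0.0503]
plane [ 0.0625 -0.0336  0.0121]
```

View pics/s2c.png

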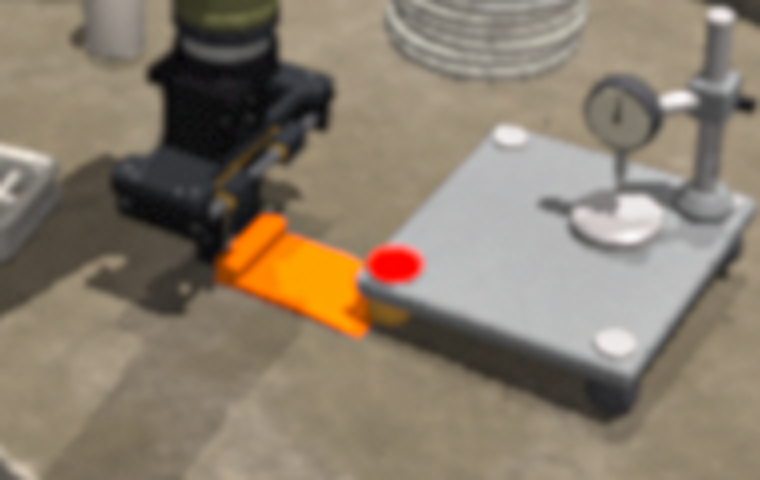

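The fingers are against the block and the thin edge has just gone in under the base corner, at about (365,330) in the crop. I'll get the wedge's exact position from the visible block top.

```bash
cat > b.py <<'E'
from h import *
for n in("scene","top"):
    im,d=env.read_camera(n);P=cloud(n,d);h,s,v=cv2.split(cv2.cvtColor(im,cv2.COLOR_RGB2HSV))
    t=env.get_obs()["tool_pos"]
    ps=(P[...,:2]-t[:2])@np.array([.266,-.964]); lat=(P[...,:2]-t[:2])@np.array([.964,.266])
    m=(h>8)&(h<22)&(s>120)&(P[...,2]<.03)&(ps>-.02)&(ps<.15)&(abs(lat)<.06)
    print(n,"push/lat/z profile from TCP")
    for a in np.arange(-.01,.15,.006):
        k=m&(abs(ps-a)<.003)
        if k.sum()>2: print(round(a,3),k.sum(),np.percentile(lat[k],[2,98]).round(3),np.percentile(P[k][:,2],[10,50,90]).round(4))
E
python3 b.py
```

```text
scene push/lat/z profile from TCP
0.002 4 [0.01  0.057] [-0.      0.0043  0.0075]
0.008 5 [-0.026  0.012] [0.0024 0.0101 0.0179]
0.014 17 [-0.036  0.049] [0.0063 0.0195 0.0229]
0.02 44 [-0.039  0.053] [0.0077 0.0206 0.0237]
0.026 38 [-0.036  0.049] [0.0035 0.0214 0.0245]
0.032 83 [-0.039  0.04 ] [0.0054 0.0157 0.0229]
0.038 32 [-0.037  0.047] [0.0028 0.0078 0.0137]
0.044 37 [-0.039  0.038] [0.0046 0.0078 0.01  ]
0.05 39 [-0.038  0.046] [0.0024 0.0073 0.0096]
0.056 35 [-0.036  0.044] [0.0028 0.0076 0.0101]
0.062 32 [-0.038  0.036] [0.0048 0.0076 0.0111]
0.068 39 [-0.036  0.036] [0.0051 0.0077 0.0101]
0.074 36 [-0.036  0.036] [0.0023 0.0077 0.0096]
0.08 39 [-0.038  0.046] [0.0047 0.0077 0.01  ]
0.086 36 [-0.038  0.036] [0.0039 0.0071 0.0095]
0.092 40 [-0.038  0.045] [0.0028 0.0065 0.0089]
0.098 35 [-0.035  0.033] [0.0028 0.006  0.0086]
0.104 27 [-0.039  0.012] [0.0023 0.005  0.008 ]
0.11 28 [-0.036  0.003] [-0.0004  0.0045  0.0057]
0.116 19 [-0.037 -0.002] [0.0009 0.0043 0.0059]
0.122 19 [-0.04  -0.002] [-0.0004  0.0029  0.0048]
0.128 15 [-0.038 -0.008] [-0.      0.0032  0.0055]
0.134 23 [-0.038 -0.01 ] [-0.0014  0.0014  0.021 ]
0.14 11 [-0.03  -0.015] [0.0012 0.0131 0.0222]
0.146 13 [-0.027 -0.009] [-0.0016  0.0141  0.0248]
top push/lat/z profile from TCP
0.092 20 [-0.013  0.031] [0.004  0.0086 0.0127]
0.098 46 [-0.034  0.034] [0.0018 0.006  0.0115]
0.104 53 [-0.035  0.032] [0.0003 0.006  0.01  ]
0.11 47 [-0.037  0.033] [0.0009 0.0051 0.0109]
0.116 50 [-0.035  0.03 ] [0.0014 0.0045 0.0088]
0.122 51 [-0.035  0.034] [-0.0011  0.0041  0.0091]
0.128 17 [-0.036  0.025] [-0.0001  0.0022  0.0044]
0.134 5 [-0.033 -0.025] [-0.0049 -0.0018  0.0048]
```

The wedge is centred on the hand, with its back 13 mm ahead of the TCP. The foot is at wedge x≈80 mm, y≈-5 mm, so about 80 mm of push remains. I'll push slowly and check partway.

Call:
{"api": "move_arm", "payload": {"steps": [[[-0.006,0,0],0],[[-0.012,0,0],0],[[-0.017,0,0],0],[[-0.022,0,0],0],[[-0.027,0,0],0],[[-0.032,0,0],0],[[-0.037,0,0],0],[[-0.042,0,0],0],[[-0.047,0,0],0],[[-0.052,0,0],0],[[-0.052,0,0],0]]}}

```text
time_s: 5.98
tool_pos: [0.5426, 0.1462, 0.0114]
tool_rot: [-180.0, -0.2, 105.6]
force: [-2.1, 6.3, -1.7]
grip_width: 0.0346
```

```bash
python3 m.py 3;python3 b.py|awk 'NF<4||$1<.07'
```

```text
5.975 [0.5426 0.1462 0.0114] [-179.99   -0.22  105.63] [-2.1  6.3 -1.7] 0.034614046640531346 [-31.  20.  16. 109.  -7.  52.   4.]
top pad 63 [0.5636 0.047  0.0694]
plane [ 0.0191 -0.0115  0.0418]
scene wedge 361 ((0.5609901547431946, 0.12017793953418732), (0.11192981153726578, 0.06666048616170883), 33.489540100097656) [[0.4959000051021576, 0.11710000038146973], [0.5327000021934509, 0.061500001698732376], [0.6261000037193298, 0.12330000102519989], [0.5892999768257141, 0.17890000343322754]]
scene pad 97 [0.5625 0.0498 0.0567]
plane [ 0.0303 -0.0091  0.0341]
-0.004 5 [0.009 0.051] [-0.0037 -0.0025  0.0009]
0.008 7 [-0.026  0.059] [0.0015 0.0165 0.0178]
0.014 36 [-0.037  0.039] [0.0038 0.0204 0.023 ]
0.02 37 [-0.039  0.054] [0.0007 0.0212 0.0235]
0.026 50 [-0.038  0.035] [0.0088 0.0208 0.0238]
0.032 80 [-0.038  0.043] [0.0048 0.0121 0.0216]
0.038 40 [-0.038  0.036] [0.0034 0.0078 0.01  ]
0.044 33 [-0.036  0.033] [0.0053 0.0073 0.0092]
0.05 34 [-0.038  0.027] [0.0036 0.0076 0.0091]
0.056 30 [-0.036  0.013] [0.0038 0.0073 0.0095]
0.062 25 [-0.038  0.008] [0.0043 0.0082 0.0098]
0.068 23 [-0.039  0.005] [0.0051 0.0063 0.0097]
```

The comparator is coming level and the push force is about 7 N. The foot is at about x=33 mm, so I'll continue 36 mm to reach mid-flat.

Call:
{"api": "move_arm", "payload": {"steps": [[[-0.005,0,0],0],[[-0.01,0,0],0],[[-0.015,0,0],0],[[-0.02,0,0],0],[[-0.025,0,0],0],[[-0.029,0,0],0],[[-0.033,0,0],0],[[-0.036,0,0],0],[[-0.036,0,0],0],[[-0.036,0,0],0]]}}

```text
time_s: 7.42
tool_pos: [0.5514, 0.115, 0.0114]
tool_rot: [-180.0, -0.4, 105.7]
force: [-3.1, 11.2, 0.0]
grip_width: 0.0348
```

```bash
python3 m.py 4;python3 b.py|awk 'NF<4||$1<.07'; python3 -c "
import cv2
x=cv2.imread('pics/scene4.png')[200:320,260:450];cv2.imwrite('pics/s4c.png',cv2.resize(x,None,fx=4,fy=4,interpolation=2))"
```

```text
7.425 [0.5514 0.115  0.0114] [-179.97   -0.43  105.75] [-3.1 11.2  0. ] 0.034840234797058 [-29.  20.  17. 109.  -8.  52.   8.]
top pad 0 [nan nan nan]
plane [ 0.0111 -0.0056  0.0474]
scene wedge 128 ((0.5500799417495728, 0.09478713572025299), (0.06666278839111328, 0.034238263964653015), 22.741348266601562) [[0.5127000212669373, 0.09769999980926514], [0.5260000228881836, 0.06610000133514404], [0.5874000191688538, 0.09189999848604202], [0.5741999745368958, 0.12349999696016312]]
scene pad 95 [0.5634 0.0496 0.0583]
plane [ 0.0245 -0.0053  0.0381]
0.002 3 [-0.022  0.058] [0.001  0.0064 0.0084]
0.008 6 [-0.032  0.028] [-0.001   0.0154  0.0192]
0.014 34 [-0.037  0.025] [0.0019 0.0202 0.0228]
0.02 39 [-0.037  0.028] [0.0036 0.0213 0.0242]
0.026 43 [-0.037  0.027] [0.0076 0.0208 0.024 ]
0.032 51 [-0.037  0.005] [0.0055 0.0125 0.0213]
0.038 24 [-0.037  0.005] [0.0044 0.0073 0.0101]
0.044 17 [-0.039 -0.007] [0.0025 0.007  0.0095]
0.05 23 [-0.036 -0.012] [0.004  0.0092 0.0122]
0.056 20 [-0.038 -0.011] [0.0036 0.008  0.0274]
0.062 26 [-0.038 -0.014] [0.0031 0.0096 0.0258]
0.068 25 [-0.037 -0.015] [0.0061 0.0105 0.0272]m.py:13: RuntimeWarning: Mean of empty slice.
  print(n,"pad",m.sum(),P[m].mean(0).round(4))
  ret = um.true_divide(
```

View pics/s4c.png

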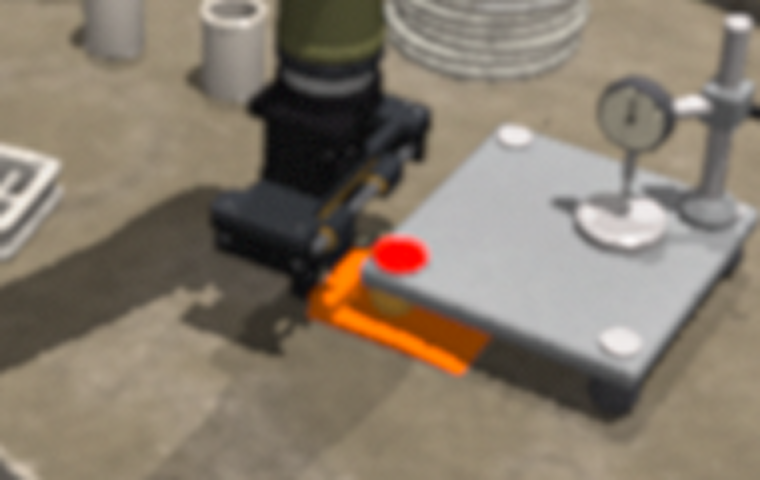

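The foot now stands on the wedge with the block close behind it, and the pad is at 58 mm against the 59 mm expected. I'll back straight off, rise, close the fingers and measure the level with a clear view.

Call:
{"api": "move_arm", "payload": {"steps": [[[-0.02,0,0],0],[[0.0,0,0],0],[[0.025,0,0],0],[[0.05,0,-0.005],0],[[0.07,0,-0.04],0],[[0.09,0,-0.08],0],[[0.1,0,-0.12],0],[[0.1,0,-0.13],0],[[0.1,0,-0.13],0],[[0.1,0,-0.13],0]]}}

```text
time_s: 8.88
tool_pos: [0.5256, 0.2035, 0.1398]
tool_rot: [-179.8, 0.1, 105.5]
force: [-0.4, -1.1, -0.7]
grip_width: 0.0347
```

```bash
cat > l.py <<'E'
from h import *
import sys
o=env.get_obs();print(o["time_s"],o["tool_pos"].round(4),o["tool_rot"].round(2),o["force"].round(1))
c=np.array([.668,-.0075]);a=np.radians(13.5);ux=np.array([np.cos(a),np.sin(a)]);uy=np.array([-ux[1],ux[0]])
for n in("top","scene"):
    im,d=env.read_camera(n);P=cloud(n,d);cv2.imwrite(f"pics/{n}{sys.argv[1]}.png",im[...,::-1])
    h,s,v=cv2.split(cv2.cvtColor(im,cv2.COLOR_RGB2HSV))
    X=(P[...,:2]-c)@ux;Y=(P[...,:2]-c)@uy
    for nm,f in(("now",P[...,2]),("t0",cloud(n,np.load(n+"d.npy"))[...,2])):
        m=(abs(X)<.095)&(abs(Y)<.09)&(f>.03)&(f<.075)&~((X>0)&(Y<20e-3))&(np.hypot(abs(X)-.09,abs(Y)-.085)>.03)
        q=np.c_[X[m],Y[m],np.ones(m.sum())];w=np.linalg.lstsq(q,f[m],rcond=None)[0]
        k=abs(q@w-f[m])<.004;print(n,nm,k.sum(),"slopes",np.linalg.lstsq(q[k],f[m][k],rcond=None)[0].round(4))
    near=np.hypot(P[...,0]-.565,P[...,1]-.05)<.06
    m=near&((h<6)|(h>174))&(s>150)&(P[...,2]>.03);print(n,"pad",m.sum(),P[m].mean(0).round(4))
    m=near=(np.hypot(P[...,0]-.55,P[...,1]-.1)<.08)&(h>8)&(h<22)&(s>120)&(P[...,2]>.015)&(P[...,2]<.03)&(P[...,1]>.06)
    if m.sum()>4: print(n,"block",m.sum(),P[m].mean(0).round(4),cv2.minAreaRect(P[m][:,:2].astype(np.float32)))
E
python3 l.py 5
```

```text
8.875 [0.5256 0.2035 0.1398] [-1.7984e+02  5.0000e-02  1.0547e+02] [-0.4 -1.1 -0.7]
top now 1858 slopes [ 0.004  -0.0047  0.0542]
top t0 1826 slopes [ 0.0439 -0.0427  0.0541]
top pad 122 [0.5656 0.0465 0.0589]
top block 157 [0.5603 0.077  0.0225] ((0.5603598356246948, 0.07671019434928894), (0.06911204010248184, 0.020253540948033333), 16.438217163085938)
scene now 1525 slopes [ 0.0003 -0.0011  0.0536]
scene t0 1508 slopes [ 0.0456 -0.0449  0.0534]
scene pad 96 [0.5641 0.0436 0.0581]
scene block 67 [0.5424 0.0699 0.0208] ((0.549308180809021, 0.07169438898563385), (0.05187085270881653, 0.019568338990211487), 14.272972106933594)
```

The comparator is level (slopes of about 0.001-0.006, down from 0.044 on each axis). The first row of that retreat had the wrong sign, so it pushed 20 mm further before backing off. The block met the foot and the comparator slid about 6 mm, well under the 30 mm limit. The foot is now at wedge x≈-10 to -13 mm, which is inside the window. Next I'll move over the pad with closed fingers.

Call:
{"api": "move_arm", "payload": {"steps": [[[-0.03,-0.001,0],0],[[-0.07,-0.002,0],0],[[-0.11,-0.003,0],0],[[-0.145,-0.004,0],0],[[-0.163,-0.004,0.01],0],[[-0.163,-0.004,0.03],0],[[-0.163,-0.004,0.05],0],[[-0.163,-0.004,0.06],0],[[-0.163,-0.004,0.06],0],[[-0.163,-0.004,0.06],0]], "hand": 1}}

```text
time_s: 10.22
tool_pos: [0.5666, 0.0467, 0.0822]
tool_rot: [179.9, 0.0, 105.5]
force: [-0.5, -0.4, -0.5]
grip_width: 0.0001
```

Tips are at z=0.074, about 15 mm above the pad. I'll lower them gently.

Call:
{"api": "move_arm", "payload": {"steps": [[[0,0,0.005],0],[[0,0,0.009],0],[[0,0,0.012],0],[[0,0,0.014],0],[[0,0,0.016],0],[[0,0,0.018],0],[[0,0,0.018],0],[[0,0,0.018],0]]}}

```text
time_s: 11.22
tool_pos: [0.5661, 0.0467, 0.0668]
tool_rot: [-180.0, -0.1, 105.5]
force: [-9.0, -0.7, 21.2]
grip_width: -0.0
```

In contact with 21 N. I'll ease off slightly and hold for over a second.

Call:
{"api": "move_arm", "payload": {"steps": [[[0,0,-0.001],0],[[0,0,-0.001],0],[[0,0,-0.001],0],[[0,0,-0.001],0],[[0,0,-0.001],0],[[0,0,-0.001],0],[[0,0,-0.001],0],[[0,0,-0.001],0],[[0,0,-0.001],0]]}}

```text
time_s: 12.35
tool_pos: [0.5661, 0.0467, 0.0669]
tool_rot: [-180.0, -0.1, 105.5]
force: [-7.8, -0.2, 15.1]
grip_width: 0.0003
```

```bash
python3 l.py 6 | grep -v t0
```

```text
12.35 [0.5661 0.0467 0.0669] [-1.7999e+02 -6.0000e-02  1.0552e+02] [-7.8 -0.2 15.1]
top now 371 slopes [-0.0045  0.0043  0.0542]
top pad 0 [nan nan nan]
top block 148 [0.5601 0.0776 0.0216] ((0.5604572296142578, 0.07691002637147903), (0.06969831138849258, 0.01917627640068531), 16.136661529541016)
scene now 1508 slopes [-0.0012 -0.0018  0.0533]
scene pad 66 [0.5613 0.0377 0.0586]
scene block 64 [0.5427 0.0705 0.0208] ((0.549726665019989, 0.07209761440753937), (0.05194620043039322, 0.020282039418816566), 13.632014274597168)l.py:14: RuntimeWarning: Mean of empty slice.
  m=near&((h<6)|(h>174))&(s>150)&(P[...,2]>.03);print(n,"pad",m.sum(),P[m].mean(0).round(4))
  ret = um.true_divide(
```

It stayed level under 15-21 N for over a second. I'll lift straight up and back away.

Call:
{"api": "move_arm", "payload": {"steps": [[[0,0,-0.003],0],[[0,0,-0.01],0],[[0,0,-0.03],0],[[0,0,-0.06],0],[[0,0,-0.1],0],[[0.05,0,-0.12],0],[[0.1,0,-0.13],0],[[0.15,0,-0.13],0],[[0.15,0,-0.13],0],[[0.15,0,-0.13],0],[[0.15,0,-0.13],0],[[0.15,0,-0.13],0]]}}

```text
time_s: 13.95
tool_pos: [0.5264, 0.1899, 0.1945]
tool_rot: [-180.0, 0.0, 105.4]
force: [-0.4, 0.5, 1.5]
grip_width: 0.0002
```

```bash
python3 l.py 7 | grep -v t0;  python3 -c "
import cv2
x=cv2.imread('pics/scene7.png')[200:320,260:450];cv2.imwrite('pics/s7c.png',cv2.resize(x,None,fx=4,fy=4,interpolation=2))"
```

```text
13.95 [0.5264 0.1899 0.1945] [-1.800e+02  1.000e-02  1.054e+02] [-0.4  0.5  1.5]
top now 1858 slopes [-0.0004 -0.0019  0.0541]
top pad 123 [0.5654 0.0465 0.0595]
top block 8 [0.5786 0.0722 0.0212] ((0.5753582715988159, 0.0713067278265953), (0.03644620254635811, 0.0022404976189136505), 21.867414474487305)
scene now 1540 slopes [ 0.0009 -0.001   0.0536]
scene pad 96 [0.5638 0.0434 0.0583]
scene block 62 [0.5426 0.0708 0.0205] ((0.5471370816230774, 0.07119926810264587), (0.04679076001048088, 0.021478476002812386), 9.266571998596191)
```

View pics/s7c.png

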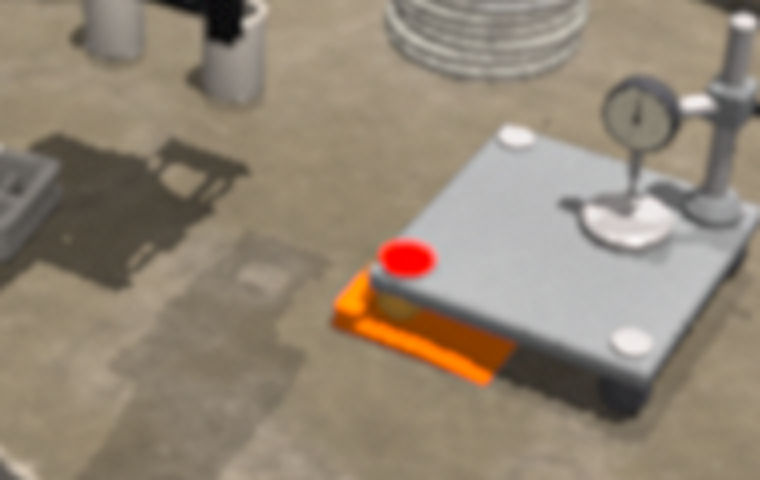

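The wedge is under the brass foot at about (395,300) in the crop, the base is level, and the hand is clear. I'm handing the job in.

```bash
python3 -c "
from cell import env
print(env.sign_off())"
```

```text
the job is handed in; nothing more can be done
None
```

The wedge is in under the brass foot, the comparator stands level, and the job is handed in; the sign-off gave no verdict. I used the near, 120 mm wedge and pushed it in with both fingers on its back face.

- **Level:** in the last pictures the base slope was at most 0.002 rad (limit 0.02), and the pad stood at 58–59.5 mm against 59 mm expected.
- **Press:** with closed fingertips on the red pad, the force was 21 N, then 15 N after easing off, for over a second. It stayed level.
- **Hand:** it is clear of everything, and the robot's clock stood at about 14 s of the 59 s allowed.

**One error of mine:** the first row of the retreat had the wrong sign, so the wedge was pushed up to 20 mm further than planned. The block met the foot and the comparator slid about 6 mm, against the 30 mm limit. I estimate the foot at wedge x of -10 to -13 mm. That is still inside the -20 to +26 mm window, but near the block rather than at mid-flat.

I did not re-measure the bystanders at the end. The hand went nowhere near the marker or the right-hand frame. It passed over the left one at TCP heights of 0.13–0.2 m.

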